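Close a layer of specimen cartons in the bundling jig and hold it

TASK

Finish the layer of three oblong specimen cartons on the slab of the bundling jig: stand one of the two loose ones beside the carton that already lies in the jig, lengthwise like it and with hardly a gap between them, and stand the other one crosswise over the near ends of those two, as the outlines on the slab show. Then push the jig's spring-loaded handle towards the layer until its pointer stands midway between the two lines on the slab (35 mm of travel), and finish while still holding it there, because the spring would push it back. Leave everything else on the bench where it is.

Things in the scene. Friction and masses are not known exactly. Their poses are not given: they have to be found in the camera images.
- jig: Fixed aluminium bundling jig (mm). Origin on the table under the centre of the crosswise carton's place. x runs along the jig away from the handle to the end fence, y to the left of that, z up. Slab 15 thick, x -75 to 90, 130 wide, with a 100 wide tongue back to x = -180; at its end a post 50 wide, x -178 to -162, top 37 above the table. Black outlines show the three carton places.
- end_fence (a point): Middle of the end fence's inner face, at its top (jig x = 75; 23 above the table, so the fence stands 8 above the slab; 12 thick, 85 wide). A side rail, also 8 above the slab, runs at jig y = -34 to -42 from x = 23 to 73, beside carton_a.
- scale (a point): Point on the tongue midway between the two black scale lines (8 mm apart), left (+y) of the handle. The slide's pointer, a thin steel tab at the handle's foot, stands over the lines at 31 and 39 mm of travel and over this point at 35.
- place_beside (a point): Where the centre of the lengthwise second carton belongs (jig x = 45, y = 15; 30 above the slab's top, i.e. 45 above the table). Axes as the jig's: the carton's long side lies along x, either way round.
- place_across (a point): Where the centre of the crosswise carton belongs (jig x = 0, y = 0; 45 above the table). Axes as the jig's: the carton's long side lies along the jig's y, either way round.
- carton_a_mid (a point): Plain brown cardboard carton standing upright: 60 long (its x) x 30 wide (its y) x 60 tall, about 0.1 kg, with a strip of paper tape along the length of its top. This point is its centre, 30 above its underside. In a weak grip it can swing. This one already stands in the jig at the lengthwise place next to the side rail, a few mm short of the end fence.
- carton_b_mid (a point): Plain brown cardboard carton standing upright: 60 long (its x) x 30 wide (its y) x 60 tall, about 0.1 kg, with a strip of paper tape along the length of its top. This point is its centre, 30 above its underside. In a weak grip it can swing. One of the two loose ones on the table, alike in all; either may go to either place.
- carton_c_mid (a point): Plain brown cardboard carton standing upright: 60 long (its x) x 30 wide (its y) x 60 tall, about 0.1 kg, with a strip of paper tape along the length of its top. This point is its centre, 30 above its underside. In a weak grip it can swing. The other loose one on the table.
- pusher (a joint): Travel of the slide, m: 0 at rest, grows as the handle is pushed along jig +x to the cartons; stop 0.046; wanted 0.035. Spring pushes back: 3 N at rest, 10 N at 0.035. Its pusher bar (64 wide, 17 to 35 mm above the table) has its face at jig x = -55 mm + travel; it meets a layer packed tight to the fence at 0.040, so at 0.035 it only nudges looser cartons together.
- pusher_grip (a point): Point in the upright black handle of the slide, on its middle plane, 64 above the table; moves with the slide (jig x = -125 + travel). The handle is a block 16 thick along the jig's x, 30 wide along y, its top 84 above the table; below it the carriage, 26 wide, reaches up to 32 above the table.
- carton_square_mid (a point): Bystander: a squat square carton 48 x 48 x 40 tall. Centre. Not part of the layer.
- oil_bottle: Bystander: small amber bottle, 34 across, 75 tall. Underside centre.
- objective: Bystander: steel objective lens standing upright, 34 across, 50 tall. Underside centre.
- dish: Bystander: shallow glass dish, 90 across, 16 tall. Underside centre.
- mouse: Bystander: grey computer mouse, 100 x 58 x 30. Underside centre.
- lens_brush: Bystander: small brush, 150 long, lying on the table. Underside, along its x.
There are look-alikes about, which are no part of the job. What is shaped like the part that bears carton_b_mid but turquoise is not meant. What is shaped like the part that bears carton_c_mid but purple is not meant.

How it is judged (in metres and radians):
On the way, in this order (a step that is already met when the one before it is completed fails the run):
1. all three cartons stand in their pattern on the slab, let go, the handle still at rest (x of carton_a_mid in the frame of jig between 0.022 and 0.05 m and y of carton_a_mid in the frame of jig between -0.027 and -0.003 m and z of carton_a_mid in the frame of jig between 0.041 and 0.05 m and angle between carton_a_mid's own z axis and vertical below 0.1 rad and angle between the x axis of carton_a_mid and the x axis of jig, either way round below 0.2 rad and ((x of carton_b_mid in the frame of jig between 0.022 and 0.05 m and y of carton_b_mid in the frame of jig between 0.003 and 0.027 m and z of carton_b_mid in the frame of jig between 0.041 and 0.05 m and angle between each of carton_b_mid, carton_c_mid's own z axis and vertical below 0.1 rad and angle between the x axis of carton_b_mid and the x axis of jig, either way round below 0.2 rad and horizontal distance between carton_b_mid and carton_a_mid below 0.042 m and x of carton_c_mid in the frame of jig between -0.026 and 0.01 m and y of carton_c_mid in the frame of jig between -0.011 and 0.011 m and z of carton_c_mid in the frame of jig between 0.041 and 0.05 m and angle between the x axis of carton_c_mid and the y axis of jig, either way round below 0.2 rad) or (x of carton_c_mid in the frame of jig between 0.022 and 0.05 m and y of carton_c_mid in the frame of jig between 0.003 and 0.027 m and z of carton_c_mid in the frame of jig between 0.041 and 0.05 m and angle between each of carton_c_mid, carton_b_mid's own z axis and vertical below 0.1 rad and angle between the x axis of carton_c_mid and the x axis of jig, either way round below 0.2 rad and horizontal distance between carton_c_mid and carton_a_mid below 0.042 m and x of carton_b_mid in the frame of jig between -0.026 and 0.01 m and y of carton_b_mid in the frame of jig between -0.011 and 0.011 m and z of carton_b_mid in the frame of jig between 0.041 and 0.05 m and angle between the x axis of carton_b_mid and the y axis of jig, either way round below 0.2 rad)) and contact force between the fingers and carton_a below 0.3 N and contact force between the fingers and carton_b below 0.3 N and contact force between the fingers and carton_c below 0.3 N and value of joint pusher below 0.008 m), for 0.2 s.
2. the handle is held with the pointer between the lines (value of joint pusher between 0.0305 and 0.0395 m and contact force between any of the fingers, the arm and pusher above 3 N), for 0.5 s.
At the end, for the whole second after the job is handed in: Robot holds the slide still at 30.5 to 39.5 mm with over 3 N, fingers off the cartons; cartons upright on the slab within 0.14 rad of the pattern, each 15 mm short to 5 mm beyond its place along the jig, within 12 mm across it (crosswise one 11), centres of the lengthwise pair within 42 mm (all of step 2 and x of carton_a_mid in the frame of jig between 0.03 and 0.05 m and y of carton_a_mid in the frame of jig between -0.027 and -0.003 m and z of carton_a_mid in the frame of jig between 0.041 and 0.05 m and angle between carton_a_mid's own z axis and vertical below 0.1 rad and angle between the x axis of carton_a_mid and the x axis of jig, either way round below 0.14 rad and ((x of carton_b_mid in the frame of jig between 0.03 and 0.05 m and y of carton_b_mid in the frame of jig between 0.003 and 0.027 m and z of carton_b_mid in the frame of jig between 0.041 and 0.05 m and angle between each of carton_b_mid, carton_c_mid's own z axis and vertical below 0.1 rad and angle between the x axis of carton_b_mid and the x axis of jig, either way round below 0.14 rad and horizontal distance between carton_b_mid and carton_a_mid below 0.042 m and x of carton_c_mid in the frame of jig between -0.015 and 0.005 m and y of carton_c_mid in the frame of jig between -0.011 and 0.011 m and z of carton_c_mid in the frame of jig between 0.041 and 0.05 m and angle between the x axis of carton_c_mid and the y axis of jig, either way round below 0.14 rad) or (x of carton_c_mid in the frame of jig between 0.03 and 0.05 m and y of carton_c_mid in the frame of jig between 0.003 and 0.027 m and z of carton_c_mid in the frame of jig between 0.041 and 0.05 m and angle between each of carton_c_mid, carton_b_mid's own z axis and vertical below 0.1 rad and angle between the x axis of carton_c_mid and the x axis of jig, either way round below 0.14 rad and horizontal distance between carton_c_mid and carton_a_mid below 0.042 m and x of carton_b_mid in the frame of jig between -0.015 and 0.005 m and y of carton_b_mid in the frame of jig between -0.011 and 0.011 m and z of carton_b_mid in the frame of jig between 0.041 and 0.05 m and angle between the x axis of carton_b_mid and the y axis of jig, either way round below 0.14 rad)) and contact force between the fingers and carton_a below 0.3 N and contact force between the fingers and carton_b below 0.3 N and contact force between the fingers and carton_c below 0.3 N and velocity of joint pusher between -0.01 and 0.01 m/s); the arm keeps its last pose, push and grip.
It fails at once if a bystander on the bench is moved more than 25 mm (distance of any of carton_square_mid, oil_bottle, objective, dish, mouse, lens_brush from where it was at the start of the episode above 0.025 m).
It also fails if it takes over 61 s, if anything falls off the work surface, if the arm or the gripper's body presses on something with over 40 N, if the wrist force passes 120 N, or if a joint passes its speed limit or range.

ROBOT

A 6-joint arm with a two-finger parallel gripper is mounted at the origin on the work surface. World frame = base frame: x ahead of the robot, y to its left, z up, the work surface at z = 0. Lengths are in mm, angles in degrees, forces in N, time in s.
With the tool pointing down it reaches from about 350 to 875 mm from the base axis. Payload 15.5 kg.
Tool frame: the origin (TCP) lies at the very end of the fingers, on their centre line; the grasp point (between the pads) lies 19 mm behind it; x points along the fingers, z is the direction in which the jaws open and shut, and the axes are right-handed (so a half turn about x gives the same grasp; the last joint's range is limited). The gripper opens to 85 mm and grips with 20 to 120 N. Pads are 22 mm wide; open, the fingers measure 114 mm over their backs; the gripper's body (76 mm by 85 mm) begins 54 mm behind the grasp point. The pads swing forward as they close: fully open they stand 13 mm farther back than shut.
Start: joints at [62.538, 28.281, 77.091, -0, 74.628, -5.472], TCP at [234.025, 579.533, 231.277] pointing down, gripper open.
Joint ranges: [-166.48, 166.48], [-47.26, 123.95], [12.59, 153.08], [-70.14, 250.14], [6.76, 159.57], [-176.63, 176.63]. Speed limits (degrees/s): [108.29, 108.29, 147.25, 172.46, 172.46, 172.46].

INTERFACE

Orientations are given as [roll, pitch, yaw] about the fixed x, y, z axes, in that order (R = Rz(yaw) Ry(pitch) Rx(roll)).
In Python, from workcell import env gives the robot as it stands.
- The arm moves only by the tool move_arm, never from a script. Its argument "series" is a list of rows, each a list of 7 numbers: the turn, a rotation vector about the tool's x, y, z in rad, then the shift along the tool's x, y, z in m, then the closure, from 0 (fully open) to 1 (shut). In form: [[rx, ry, rz, x, y, z, claw], ...]. A call has exactly 10 rows; each row shifts and turns the commanded pose from where the row before left it, along the tool's axes as they then stand; what a row does not reach is not made up. A row lasts 1/10 s, in which the tool goes at most 50 mm and 8.59 degrees, less where a joint would pass 70% of its speed; a pose out of reach is approached as far as the arm can. A call is refused whole if a number of a shift passes 0.05 or a number of a turn 0.15, either way. A call with a gripper value outside its range is refused whole. The fingers move at their own pace and stop on an object; "newtons" is the grip in N (left out, the last holds). Time passes only in rows, so rows that do not move let the fingers close, or fill a call up. It gives the time, the measured TCP pose, the force and the opening at its end, in the units of the state.
- env.get_state(): the state, without advancing time (a new reading comes with each control period).
- env.snapshot(name): name is "scene" or "top" or "wrist"; returns (picture, depth): 400x640x3 uint8, blue, green, red; 400x640 float32, mm along the optical axis (not along the pixel's ray), 0 where there is no reading.
- env.camera_params(name): a dict with "vfov" (degrees; the focal length in pixels is half the picture's height over the tangent of half this angle, whatever the lens; pixels are square), "cx", "cy" (the principal point, pixels), "R" (3x3) and "t" (3): a world point X has camera coordinates R X + t; the wrist camera has in their place "tool_from_camera" (4x4, takes a point from camera to tool coordinates, whose origin is the TCP and whose axes are the tool frame's). Camera axes: x right, y down, z forward; pixel columns grow to the right and rows downward; lengths in mm; the calibration is good to about 2 mm. A picture is of the moment at which its call begins: read the wrist's pose just before it. camera_params takes no time and is no camera call.
- env.job_done(): hands the job in, once; it reports no verdict.
The state is a dict: "t": time; "q": joint angles; "joint_vel": joint speeds; "joint_efforts": joint torques, N m; "eef_pos": TCP position; "ee_rot": TCP orientation; "ft_force": force on the tool from outside, world axes, zero at the start; "moment": the same for the moment, N m; "gripper_width": opening from 0.0 (shut) to 1.0 (fully open).
Only numpy, scipy, OpenCV 4.12 (cv2) and the standard library are available. Lean on these libraries where they do the work, as an engineer would, in place of code of your own. Each camera call takes 0.05 s, during which the arm holds its last target.

## Working session

There is one attempt and no reset: what is moved stays moved. The work goes in short steps, Python scripts to look and compute and a tool call to move; the robot and the scene stay as the last step left them, time stands still between calls to the robot, and variables do not carry over. Pictures are saved under pics/ and viewed, and the job is handed in when it is done.

Besides the shell and the picture viewer there is one more tool, called after "Call:" as name(argument=value, ...) on one line, values as JSON. move_arm: Moves the arm, as the interface text tells. Its arguments: {"type":"object","properties":{"series":{"type":"array"},"newtons":{"type":"number"}},"required":["series"]}

```bash
ls; mkdir -p pics; cat > h.py <<'E'
import numpy as np, cv2
from workcell import env
from scipy.spatial.transform import Rotation as Ro
def toolT(s):
    T=np.eye(4);T[:3,:3]=Ro.from_euler('xyz',s['ee_rot'],degrees=True).as_matrix();T[:3,3]=s['eef_pos'];return T
def cam(name,s=None):
    p=env.camera_params(name);f=200/np.tan(np.radians(p['vfov']/2))
    if 'R' in p:
        W=np.eye(4);W[:3,:3]=np.array(p['R']);W[:3,3]=p['t'];W=np.linalg.inv(W)
    else: W=toolT(s)@np.array(p['tool_from_camera'])
    return f,p['cx'],p['cy'],W
def cloud(name,d,s=None):
    f,cx,cy,W=cam(name,s);v,u=np.mgrid[:400,:640]
    P=np.stack([(u-cx)/f*d,(v-cy)/f*d,d],-1)
    P=P@W[:3,:3].T+W[:3,3];P[d<=0]=np.nan;return P
def onplane(name,u,v,z,s=None):
    f,cx,cy,W=cam(name,s);r=W[:3,:3]@np.array([(u-cx)/f,(v-cy)/f,1]);o=W[:3,3]
    return o+r*(z-o[2])/r[2]
def proj(name,X,s=None):
    f,cx,cy,W=cam(name,s);c=np.linalg.inv(W)@np.append(X,1);return f*c[0]/c[2]+cx,f*c[1]/c[2]+cy
E
python3 - <<'E'
from h import *
s=env.get_state();print(s)
for n in ['scene','top','wrist']:
    im,d=env.snapshot(n);cv2.imwrite(f'pics/{n}0.png',im);np.save(f'{n}0.npy',d);print(n,env.camera_params(n))
E
```

```text
pics
{'t': 0.0, 'q': array([ 6.25366761e+01,  2.83153265e+01,  7.71271921e+01,  3.66929331e-04,
        7.46287549e+01, -5.47297708e+00]), 'joint_vel': array([-0.00699518,  0.03669257,  0.01305887, -0.04931856, -0.07634492,
       -0.10652911]), 'joint_efforts': array([ 1.36443938e-03, -8.82160950e+01, -3.83861697e+01, -7.06870765e-05,
        1.02343116e-02, -8.77393109e-05]), 'eef_pos': array([233.87149439, 579.2039618 , 230.6950973 ]), 'ee_rot': array([ 174.24270456,   89.92872567, -117.74773969]), 'ft_force': array([-0.8386459 ,  0.01959947, -0.56337672]), 'moment': array([-0.03661098,  0.00903166, -0.01227076]), 'gripper_width': 1.0005997097991974}
scene {'vfov': 43.78679079033577, 'cx': 318.5641253757071, 'cy': 202.02732317252082, 'R': array([[-0.56349005,  0.82606512, -0.0097662 ],
       [ 0.55048528,  0.36663945, -0.75002764],
       [-0.615991  , -0.42800927, -0.66133438]]), 't': array([ 298.14507958, -233.81306475, 1652.06549445])}
top {'vfov': 54.83754881570787, 'cx': 332.84817147193036, 'cy': 204.418118055278, 'R': array([[ 0.01650243, -0.99980438,  0.01090271],
       [-0.98539849, -0.01811082, -0.16929799],
       [ 0.16946233, -0.00794969, -0.9855046 ]]), 't': array([   3.69055234,  543.01851866, 1116.45006676])}
wrist {'vfov': 59.383970244536556, 'cx': 319.34765704481515, 'cy': 198.46447366007024, 'tool_from_camera': array([[ 8.52044548e-04, -2.63891403e-01,  9.64552021e-01,
        -1.43276989e+02],
       [-1.04483262e-04, -9.64552390e-01, -2.63891411e-01,
         6.55962243e+01],
       [ 9.99999632e-01,  1.24067697e-04, -8.49413839e-04,
        -4.10199172e-02],
       [ 0.00000000e+00,  0.00000000e+00,  0.00000000e+00,
         1.00000000e+00]])}
```

View pics/scene0.png

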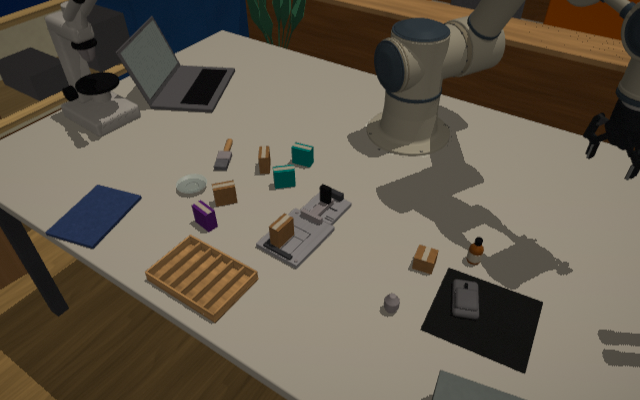

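View pics/top0.png

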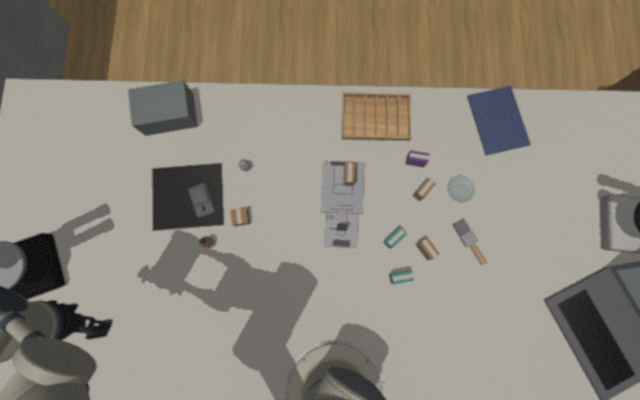

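View pics/wrist0.png

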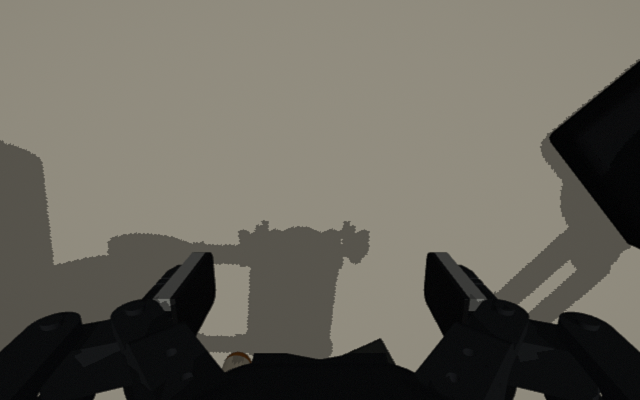

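The top view shows the jig at about (343,190) with its handle at (342,228), towards the robot, and carton_a at (350,172). The loose brown cartons are at (425,188) and (428,247). The turquoise ones, at (395,237) and (402,275), and the purple one, at (418,158), are decoys.

```bash
python3 - <<'E'
from h import *
C={}
for n in ['top','scene']:
    d=np.load(n+'0.npy');P=cloud(n,d);C[n]=(P,cv2.imread(f'pics/{n}0.png'))
    ok=np.isfinite(P[...,2])
    m=ok&(abs(P[...,2])<6); print(n,'table z',np.median(P[...,2][m]))
def look(n,cx,cy,r,z0,z1,lab):
    P,im=C[n];m=(np.hypot(P[...,0]-cx,P[...,1]-cy)<r)&(P[...,2]>z0)&(P[...,2]<z1)
    Q=P[m][:,:2].astype(np.float32)
    if len(Q)<5: print(lab,n,'few');return
    print(lab,n,len(Q),'z',np.round(np.percentile(P[m][:,2],[5,50,95]),1),cv2.minAreaRect(Q))
for lab,(u,v) in dict(b=(425,188),c=(428,247),a=(350,172),t1=(395,237),t2=(402,275),handle=(342,228),sq=(240,215),purple=(418,158)).items():
    P,_=C['top'];p=P[v,u];print(lab,np.round(p,1))
    for n in C:
        look(n,p[0],p[1],50,45 if lab not in('sq','handle') else 33,100,lab)
E
```

```text
top table z 0.40589459090062974
scene table z -0.6791214861524395
b [ 595.5 -263.    61.1]
b top 211 z [54.5 60.2 63.6] ((597.6050415039062, -264.27447509765625), (30.24468994140625, 61.03806686401367), 51.083003997802734)
b scene 237 z [46.9 58.  61.5] ((600.79248046875, -265.6849670410156), (36.89714431762695, 59.95484924316406), 47.20571517944336)
c [ 418.9 -267.7   60.3]
c top 237 z [51.8 59.8 63.5] ((415.7957458496094, -270.003662109375), (59.758419036865234, 31.391584396362305), 36.17796325683594)
c scene 162 z [46.8 58.6 62.1] ((417.3865051269531, -273.2490539550781), (69.00161743164062, 30.34665870666504), 36.58683776855469)
a [637.7 -36.3  72.5]
a top 223 z [58.4 75.1 79.3] ((637.5896606445312, -33.358428955078125), (61.40665817260742, 30.170122146606445), 0.2903846502304077)
a scene 416 z [47.5 71.9 76.6] ((640.7639770507812, -35.72498321533203), (33.731407165527344, 63.64544677734375), 88.25308990478516)
t1 [ 446.9 -171.7   57.1]
t1 top 214 z [55.4 60.5 63.9] ((446.7398681640625, -171.6066131591797), (28.825124740600586, 58.22599792480469), 44.51743698120117)
t1 scene 221 
[... 613 characters left out ...]
3.6] ((469.4089050292969, -8.867238998413086), (38.85105514526367, 95.35283660888672), 87.45401000976562)
sq [506.9 292.7  37.3]
sq top 261 z [37.2 40.4 44.1] ((504.1272277832031, 297.1661071777344), (47.537086486816406, 48.536521911621094), 11.424884796142578)
sq scene 331 z [35.2 39.2 42.2] ((506.72808837890625, 294.82879638671875), (51.945228576660156, 48.171329498291016), 10.500718116760254)
purple [ 689.3 -244.3   58.9]
purple top 219 z [49.8 59.9 63.9] ((694.9989013671875, -245.25863647460938), (59.64089584350586, 30.86002540588379), 81.68330383300781)
purple scene 254 z [47.5 58.6 62. ] ((698.81982421875, -246.28440856933594), (64.21025848388672, 31.82324981689453), 80.81672668457031)
```

```bash
python3 - <<'E'
from h import *
im=cv2.imread('pics/top0.png');cv2.imwrite('pics/topz.png',cv2.resize(im[130:300,290:500],None,fx=3.8,fy=3.5,interpolation=cv2.INTER_CUBIC))
E
```

```text
(no output)
```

View pics/topz.png

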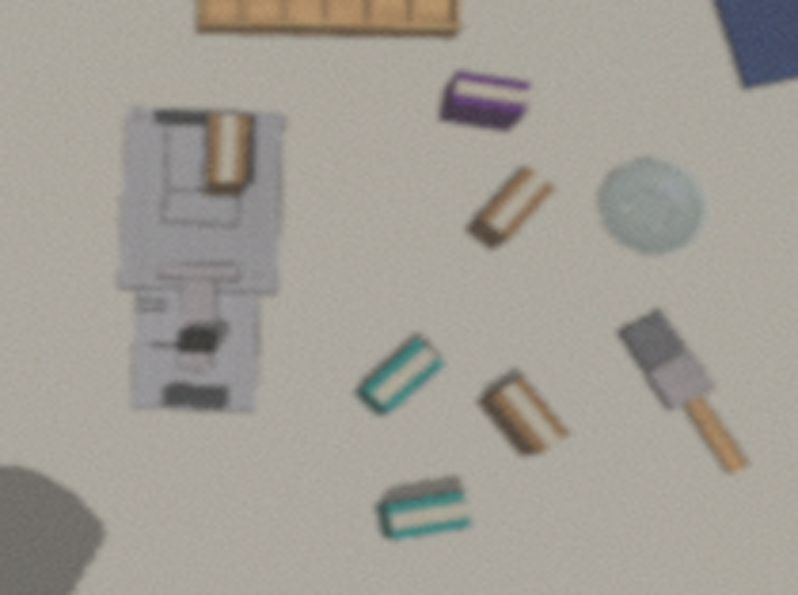

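```bash
cat > pl.py <<'E'
from h import *
def psi(s): R=toolT(s)[:3,:3];return np.degrees(np.arctan2(R[1,2],R[0,2]))
def plan(x,y,z,ps,maxs=0.045,maxr=0.14,n=None):
    s=env.get_state();T=toolT(s);R=T[:3,:3];a=np.radians(ps)
    Rt=np.array([[0,-np.sin(a),np.cos(a)],[0,np.cos(a),np.sin(a)],[-1,0,0]])
    dp=np.array([x,y,z])-T[:3,3];rv=Ro.from_matrix(R.T@Rt).as_rotvec()
    N=n or int(max(np.ceil(np.linalg.norm(dp)/1000/maxs),np.ceil(np.linalg.norm(rv)/maxr),1))
    print('t',round(s['t'],2),'pos',np.round(T[:3,3],1),'psi',round(psi(s),2),'q1,6',np.round(s['q'][[0,5]],1),'w',round(s['gripper_width'],3))
    Rc=R.copy();st=Ro.from_rotvec(rv/N).as_matrix()
    print('total rv',np.round(rv,3),'total shift tool0',np.round(R.T@dp/1000,4))
    for i in range(N):
        print([float(v) for v in np.round(np.r_[rv/N,Rc.T@dp/N/1000],4)]);Rc=Rc@st
E
python3 - <<'E'
from pl import *
plan(580,-100,240,-20)
E
```

```text
t 0.15 pos [233.9 579.3 230.8] psi 68.01 q1,6 [62.5 -5.5] w 1.0
total rv [ 1.536e+00 -1.000e-03  1.000e-03] total shift tool0 [-0.0088 -0.5753 -0.5003]
[0.0904, -0.0, 0.0, -0.0005, -0.0338, -0.0294]
[0.0904, -0.0, 0.0, -0.0005, -0.0364, -0.0263]
[0.0904, -0.0, 0.0, -0.0005, -0.0386, -0.0229]
[0.0904, -0.0, 0.0, -0.0005, -0.0405, -0.0193]
[0.0904, -0.0, 0.0, -0.0005, -0.0421, -0.0156]
[0.0904, -0.0, 0.0, -0.0005, -0.0433, -0.0117]
[0.0904, -0.0, 0.0, -0.0005, -0.0442, -0.0077]
[0.0904, -0.0, 0.0, -0.0005, -0.0447, -0.0037]
[0.0904, -0.0, 0.0, -0.0005, -0.0448, 0.0003]
[0.0904, -0.0, 0.0, -0.0005, -0.0446, 0.0044]
[0.0904, -0.0, 0.0, -0.0005, -0.0441, 0.0084]
[0.0904, -0.0, 0.0, -0.0005, -0.0431, 0.0123]
[0.0904, -0.0, 0.0, -0.0005, -0.0418, 0.0162]
[0.0904, -0.0, 0.0, -0.0005, -0.0402, 0.0199]
[0.0904, -0.0, 0.0, -0.0005, -0.0383, 0.0234]
[0.0904, -0.0, 0.0, -0.0005, -0.036, 0.0268]
[0.0904, -0.0, 0.0, -0.0005, -0.0334, 0.0299]
```

Call:
move_arm(series=[[0.09, 0, 0, 0, -0.034, -0.029, 0], [0.09, 0, 0, 0, -0.036, -0.026, 0], [0.09, 0, 0, 0, -0.039, -0.023, 0], [0.09, 0, 0, 0, -0.041, -0.019, 0], [0.09, 0, 0, 0, -0.042, -0.016, 0], [0.09, 0, 0, 0, -0.043, -0.012, 0], [0.09, 0, 0, 0, -0.044, -0.008, 0], [0.09, 0, 0, 0, -0.045, -0.004, 0], [0.09, 0, 0, 0, -0.045, 0, 0], [0.09, 0, 0, 0, -0.045, 0.004, 0]], newtons=40)

```text
t: 1.15
eef_pos: [438.1, 177.4, 231.3]
ee_rot: [58.0, 90.0, 74.2]
ft_force: [0.9, 1.2, -0.1]
gripper_width: 0.998
```

```bash
python3 - <<'E'
from pl import *
plan(560,-120,240,-20,n=10)
E
```

```text
t 1.15 pos [438.1 177.4 231.3] psi 16.23 q1,6 [14.8 -1.4] w 0.998
total rv [ 0.632  0.    -0.   ] total shift tool0 [-0.0087 -0.3196  0.0339]
[0.0632, 0.0, -0.0, -0.0009, -0.032, 0.0034]
[0.0632, 0.0, -0.0, -0.0009, -0.0317, 0.0054]
[0.0632, 0.0, -0.0, -0.0009, -0.0313, 0.0074]
[0.0632, 0.0, -0.0, -0.0009, -0.0308, 0.0094]
[0.0632, 0.0, -0.0, -0.0009, -0.0301, 0.0113]
[0.0632, 0.0, -0.0, -0.0009, -0.0293, 0.0132]
[0.0632, 0.0, -0.0, -0.0009, -0.0284, 0.015]
[0.0632, 0.0, -0.0, -0.0009, -0.0274, 0.0168]
[0.0632, 0.0, -0.0, -0.0009, -0.0263, 0.0185]
[0.0632, 0.0, -0.0, -0.0009, -0.0251, 0.0201]
```

Call:
move_arm(series=[[0.063, 0, 0, 0, -0.032, 0.003, 0], [0.063, 0, 0, 0, -0.032, 0.005, 0], [0.063, 0, 0, 0, -0.031, 0.007, 0], [0.063, 0, 0, 0, -0.031, 0.009, 0], [0.063, 0, 0, 0, -0.03, 0.011, 0], [0.063, 0, 0, 0, -0.029, 0.013, 0], [0.063, 0, 0, 0, -0.028, 0.015, 0], [0.063, 0, 0, 0, -0.027, 0.017, 0], [0.063, 0, 0, 0, -0.026, 0.019, 0], [0.063, 0, 0, 0, -0.025, 0.02, 0]])

```text
t: 2.15
eef_pos: [560.3, -118.1, 231.1]
ee_rot: [178.2, 90.0, 158.4]
ft_force: [0.6, 0.7, -0.4]
gripper_width: 1.003
```

```bash
python3 - <<'E'
from pl import *
import pickle
s=env.get_state();print(s['eef_pos'],psi(s),np.abs(s['joint_vel']).max())
im,d=env.snapshot('wrist');cv2.imwrite('pics/w1.png',im);np.save('w1.npy',d);pickle.dump(s,open('w1.pkl','wb'))
E
```

```text
[ 560.29325502 -118.06006493  231.1097302 ] -19.808896466627253 25.14553009646683
```

View pics/w1.png

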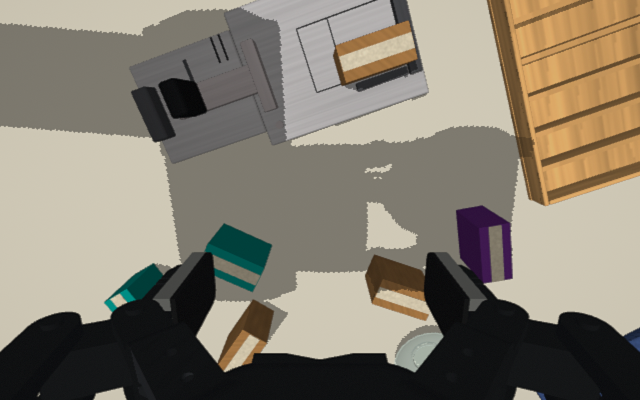

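```bash
python3 - <<'E'
from pl import *
import pickle
im=cv2.imread('pics/w1.png')
cv2.imwrite('pics/w1z.png',cv2.resize(im[0:190,110:450],None,fx=2.35,fy=2.35,interpolation=cv2.INTER_CUBIC))
s=pickle.load(open('w1.pkl','rb'));P=cloud('wrist',np.load('w1.npy'),s)
np.set_printoptions(suppress=True)
for lab,(x,y,z0) in dict(a=(637,-34,66),b=(600,-264,53),c=(416,-271,53),handle=(469,-10,70)).items():
    m=(np.hypot(P[...,0]-x,P[...,1]-y)<45)&(P[...,2]>z0)&(P[...,2]<100)
    if m.sum()<10: print(lab,'few');continue
    v,u=np.nonzero(m);print(lab,m.sum(),np.round(np.percentile(P[m][:,2],[5,50,95]),1),cv2.minAreaRect(P[m][:,:2].astype(np.float32)),u.min(),u.max(),v.min(),v.max())
E
```

```text
a 3105 [74.3 75.8 77.1] ((639.5123291015625, -34.853904724121094), (30.064420700073242, 60.17949295043945), 88.0693359375) 335 417 20 83
b 1605 [56.2 60.9 62.1] ((599.05419921875, -265.1285400390625), (30.842599868774414, 59.91167068481445), 50.986637115478516) 371 429 276 320
c 1181 [55.5 60.9 62.1] ((418.8748474121094, -269.7469787597656), (57.009552001953125, 30.328781127929688), 35.8214225769043) 218 267 325 371
handle 951 [73.1 84.1 85.6] ((475.50396728515625, -13.333070755004883), (29.94330406188965, 16.355918884277344), 89.49861145019531) 158 193 78 118
```

View pics/w1z.png

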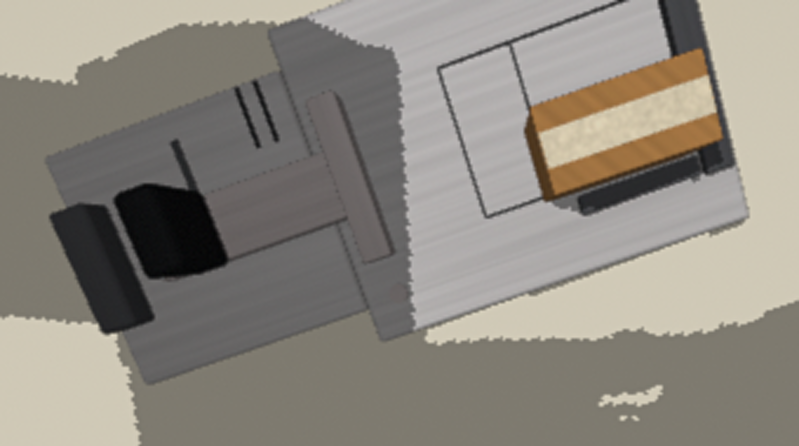

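```bash
python3 - <<'E'
from pl import *
import pickle
s=pickle.load(open('w1.pkl','rb'));P=cloud('wrist',np.load('w1.npy'),s)
Z=[(747,215),(382,340),(148,383),(47,157),(439,68),(487,217)]
J=np.array([(90,-65),(-75,-65),(-180,-50),(-180,50),(-15,30),(-15,-30)],float)
W=np.array([onplane('wrist',u/2.35+110-.3,v/2.35-.3,15,s)[:2] for u,v in Z])
for u,v in [(420,130),(250,230)]: print('slab depth z',P[int(v/2.35+8),int(u/2.35+110),2])
def fit(J,W):
    Jc=J-J.mean(0);Wc=W-W.mean(0);th=np.arctan2((Jc[:,0]*Wc[:,1]-Jc[:,1]*Wc[:,0]).sum(),(Jc*Wc).sum())
    R=np.array([[np.cos(th),-np.sin(th)],[np.sin(th),np.cos(th)]]);return th,R,W.mean(0)-R@J.mean(0)
th,R,t=fit(J,W);print('yaw',np.degrees(th),'origin',t);print(np.round(W-(J@R.T+t),1))
m=(P[...,2]>80)&(np.hypot(P[...,0]-475,P[...,1]+13)<30)
r=cv2.minAreaRect(P[m][:,:2].astype(np.float32));print(r)
print('handle jig',R.T@(np.array(r[0])-t),'a jig',R.T@(np.array([639.5,-34.85])-t))
print('beside',R@[45,15]+t,'across',R@[0,0]+t)
np.save('jig.npy',np.r_[th,t])
E
```

```text
slab depth z 15.698597463841054
slab depth z 33.38019125676527
yaw -1.3214552671239805 origin [600.82191709 -15.73515603]
[[-2.1  0.9]
 [ 0.3  0.5]
 [ 1.1  0.5]
 [ 1.2 -1. ]
 [-0.3 -0.5]
 [-0.2 -0.5]]
((475.4781494140625, -13.261565208435059), (29.952394485473633, 16.28201675415039), 88.20894622802734)
handle jig [-125.36747691   -0.4177075 ] a jig [ 39.10861704 -18.21777789]
beside [646.15587456  -1.7769219 ] across [600.82191709 -15.73515603]
```

```bash
python3 - <<'E'
from pl import *
plan(599,-265,95,-39,n=9)
E
```

```text
t 2.2 pos [ 562.2 -122.1  231.1] psi -20.14 q1,6 [-18.2   2. ] w 1.003
total rv [0.329 0.002 0.001] total shift tool0 [ 0.1364 -0.1213  0.0835]
[0.0366, 0.0002, 0.0001, 0.0152, -0.0135, 0.0093]
[0.0366, 0.0002, 0.0001, 0.0152, -0.0131, 0.0098]
[0.0366, 0.0002, 0.0001, 0.0151, -0.0128, 0.0102]
[0.0366, 0.0002, 0.0001, 0.0151, -0.0124, 0.0107]
[0.0366, 0.0002, 0.0001, 0.0151, -0.012, 0.0112]
[0.0366, 0.0002, 0.0001, 0.0151, -0.0116, 0.0116]
[0.0366, 0.0002, 0.0001, 0.0151, -0.0111, 0.012]
[0.0366, 0.0002, 0.0001, 0.0151, -0.0107, 0.0124]
[0.0366, 0.0002, 0.0001, 0.0151, -0.0102, 0.0128]
```

Call:
move_arm(series=[[0.037, 0, 0, 0.015, -0.0135, 0.0093, 0], [0.037, 0, 0, 0.015, -0.013, 0.0098, 0], [0.037, 0, 0, 0.015, -0.0128, 0.0102, 0], [0.037, 0, 0, 0.015, -0.0124, 0.0107, 0], [0.037, 0, 0, 0.015, -0.012, 0.011, 0], [0.037, 0, 0, 0.015, -0.0116, 0.0116, 0], [0.037, 0, 0, 0.015, -0.011, 0.012, 0], [0.037, 0, 0, 0.015, -0.0107, 0.0124, 0], [0.037, 0, 0, 0.015, -0.01, 0.0128, 0], [0, 0, 0, 0, 0, 0, 0]])

```text
t: 3.2
eef_pos: [597.4, -260.7, 93.7]
ee_rot: [-162.9, 89.9, 158.2]
ft_force: [0.1, 0.5, 0.2]
gripper_width: 0.999
```

```bash
python3 - <<'E'
from pl import *
plan(599,-265,20,-39,n=4)
s=env.get_state()
im,d=env.snapshot('wrist');cv2.imwrite('pics/w2.png',im)
P=cloud('wrist',d,s);m=(np.hypot(P[...,0]-599,P[...,1]+265)<45)&(P[...,2]>54)&(P[...,2]<70)
print(m.sum(),np.median(P[m][:,2]),cv2.minAreaRect(P[m][:,:2].astype(np.float32)))
E
```

```text
t 3.2 pos [ 597.4 -260.7   93.7] psi -38.94 q1,6 [-28.8  10.1] w 0.999
total rv [ 0.001 -0.002  0.001] total shift tool0 [ 0.0737 -0.0023  0.0041]
[0.0003, -0.0005, 0.0002, 0.0184, -0.0006, 0.001]
[0.0003, -0.0005, 0.0002, 0.0184, -0.0006, 0.001]
[0.0003, -0.0005, 0.0002, 0.0184, -0.0006, 0.001]
[0.0003, -0.0005, 0.0002, 0.0184, -0.0006, 0.001]
6114 60.81039998877165 ((599.4633178710938, -265.340576171875), (30.592365264892578, 60.30979537963867), 50.93552780151367)
```

View pics/w2.png

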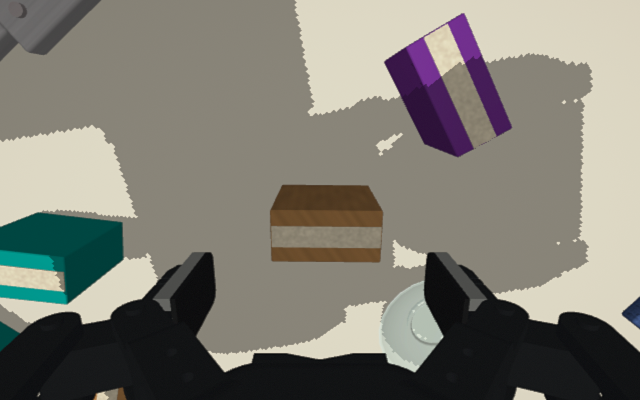

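Call:
move_arm(series=[[0, 0, 0, 0.0184, -0.0007, 0.001, 0], [0, 0, 0, 0.0184, -0.0007, 0.001, 0], [0, 0, 0, 0.0184, -0.0007, 0.001, 0], [0, 0, 0, 0.0184, -0.0007, 0.001, 0], [0, 0, 0, 0, 0, 0, 0.1], [0, 0, 0, 0, 0, 0, 1], [0, 0, 0, 0, 0, 0, 1], [0, 0, 0, 0, 0, 0, 1], [0, 0, 0, 0, 0, 0, 1], [0, 0, 0, 0, 0, 0, 1]])

```text
t: 4.25
eef_pos: [599.7, -263.6, 23.9]
ee_rot: [13.9, 89.9, -24.8]
ft_force: [-0.5, 1.6, 7.7]
gripper_width: 0.696
```

```bash
python3 - <<'E'
from pl import *
plan(599,-265,120,-39,n=4)
E
```

```text
t 4.25 pos [ 599.7 -263.6   23.9] psi -38.72 q1,6 [-29.    9.8] w 0.696
total rv [ 0.005  0.002 -0.   ] total shift tool0 [-0.0961 -0.0015  0.0004]
[0.0012, 0.0004, -0.0001, -0.024, -0.0004, 0.0001]
[0.0012, 0.0004, -0.0001, -0.024, -0.0004, 0.0001]
[0.0012, 0.0004, -0.0001, -0.024, -0.0004, 0.0001]
[0.0012, 0.0004, -0.0001, -0.024, -0.0004, 0.0001]
```

Call:
move_arm(series=[[0, 0, 0, -0.02, 0, 0, 1], [0, 0, 0, -0.03, 0, 0, 1], [0, 0, 0, -0.03, 0, 0, 1], [0, 0, 0, -0.02, 0, 0, 1], [-0.05, 0, 0, 0, 0.012, -0.01, 1], [-0.08, 0, 0, 0, 0.024, -0.016, 1], [-0.08, 0, 0, 0, 0.024, -0.016, 1], [-0.08, 0, 0, 0, 0.024, -0.015, 1], [-0.08, 0, 0, 0, 0.026, -0.013, 1], [-0.08, 0, 0, 0, 0.028, -0.01, 1]])

```text
t: 5.25
eef_pos: [591.8, -101.4, 122.0]
ee_rot: [170.4, 89.9, 157.7]
ft_force: [-0.2, -0.2, -0.3]
gripper_width: 0.693
```

```bash
python3 - <<'E'
from pl import *
plan(641.6,-0.7,115,-1.5,n=7)
E
```

```text
t 5.25 pos [ 591.8 -101.4  122. ] psi -12.66 q1,6 [-15.4  -2.8] w 0.693
total rv [-0.195 -0.001 -0.   ] total shift tool0 [0.007  0.1092 0.0265]
[-0.0278, -0.0002, -0.0, 0.001, 0.0156, 0.0038]
[-0.0278, -0.0002, -0.0, 0.001, 0.0155, 0.0042]
[-0.0278, -0.0002, -0.0, 0.001, 0.0154, 0.0047]
[-0.0278, -0.0002, -0.0, 0.001, 0.0152, 0.0051]
[-0.0278, -0.0002, -0.0, 0.001, 0.0151, 0.0055]
[-0.0278, -0.0002, -0.0, 0.001, 0.0149, 0.0059]
[-0.0278, -0.0002, -0.0, 0.001, 0.0147, 0.0063]
```

Call:
move_arm(series=[[-0.024, 0, 0, 0.001, 0.015, 0.004, 1], [-0.024, 0, 0, 0.001, 0.015, 0.004, 1], [-0.024, 0, 0, 0.001, 0.015, 0.005, 1], [-0.024, 0, 0, 0.001, 0.015, 0.005, 1], [-0.024, 0, 0, 0.001, 0.015, 0.005, 1], [-0.024, 0, 0, 0.001, 0.014, 0.006, 1], [-0.02, 0, 0, 0.001, 0.014, 0.006, 1], [0, 0, 0, 0, 0, 0, 1], [0, 0, 0, 0, 0, 0, 1], [0, 0, 0, 0, 0, 0, 1]])

```text
t: 6.25
eef_pos: [643.0, -7.3, 115.6]
ee_rot: [-150.3, 90.0, -153.9]
ft_force: [0.7, -0.1, -0.3]
gripper_width: 0.695
```

```bash
python3 - <<'E'
from pl import *
plan(641.6,-0.7,39.5,-1.5,n=5)
s=env.get_state()
im,d=env.snapshot('wrist');cv2.imwrite('pics/w3.png',im);np.save('w3.npy',d)
P=cloud('wrist',d,s)
for z0,z1 in [(64,82),(125,170)]:
    m=(np.hypot(P[...,0]-640,P[...,1]+15)<60)&(P[...,2]>z0)&(P[...,2]<z1)
    print(m.sum(),np.median(P[m][:,2]),cv2.minAreaRect(P[m][:,:2].astype(np.float32)))
E
```

```text
t 6.25 pos [643.   -7.3 115.6] psi -3.58 q1,6 [-6.  -2.4] w 0.695
total rv [-0.036 -0.     0.   ] total shift tool0 [ 0.0761  0.0065 -0.0018]
[-0.0073, -0.0001, 0.0, 0.0152, 0.0013, -0.0004]
[-0.0073, -0.0001, 0.0, 0.0152, 0.0013, -0.0004]
[-0.0073, -0.0001, 0.0, 0.0152, 0.0013, -0.0003]
[-0.0073, -0.0001, 0.0, 0.0152, 0.0013, -0.0003]
[-0.0073, -0.0001, 0.0, 0.0152, 0.0013, -0.0003]
0 nan ((0.0, 0.0), (0.0, 0.0), 0.0)
23052 152.4144486893481 ((640.4177856445312, -9.165847778320312), (31.821937561035156, 113.51020812988281), 86.53218841552734)
  return _methods._mean(a, axis=axis, dtype=dtype,
  ret = ret.dtype.type(ret / rcount)
```

View pics/w3.png

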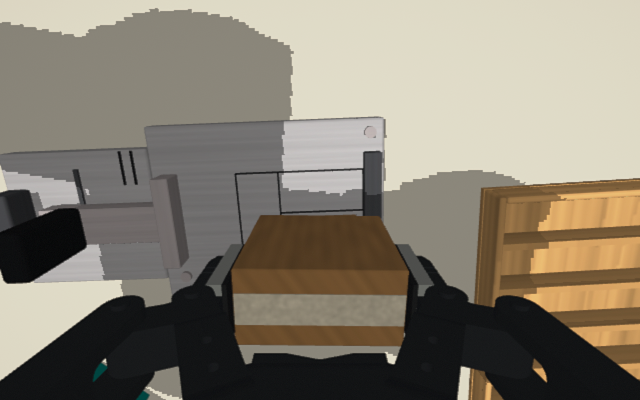

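```bash
python3 - <<'E'
from pl import *
import pickle
s=env.get_state()
im=cv2.imread('pics/w3.png');P=cloud('wrist',np.load('w3.npy'),s)
hsv=cv2.cvtColor(im,cv2.COLOR_BGR2HSV)
m=(P[...,2]>148)&(P[...,2]<158)&(np.hypot(P[...,0]-641,P[...,1]+8)<60)&(im.max(-1)>60)
print(np.median(P[m][:,2]),cv2.minAreaRect(P[m][:,:2].astype(np.float32)))
cv2.imwrite('pics/w3z.png',cv2.resize(im[100:300,130:400],None,fx=2.9,fy=2.9,interpolation=cv2.INTER_CUBIC))
print(s['eef_pos'],psi(s))
E
```

```text
152.60517988555554 ((647.2562866210938, -10.036136627197266), (31.2865047454834, 79.6898193359375), 85.79593658447266)
[643.01849785  -7.34554537 115.70356767] -3.590346467677021
```

View pics/w3z.png

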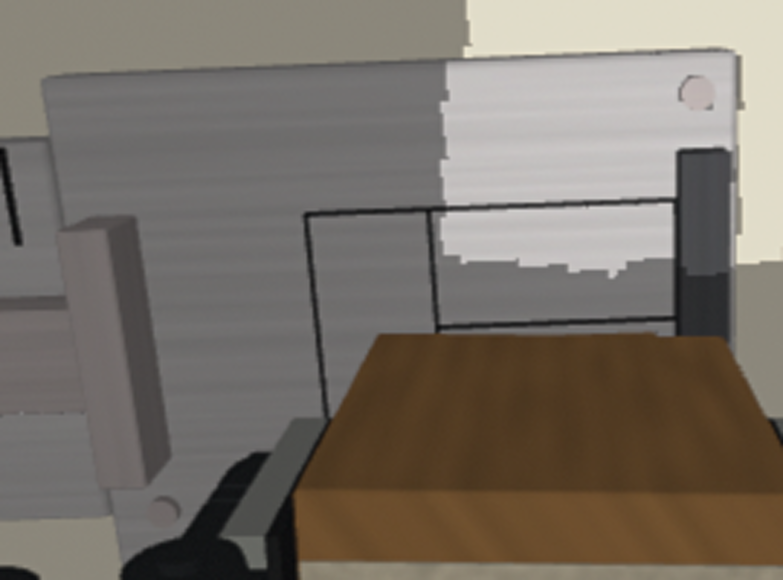

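```bash
python3 - <<'E'
from pl import *
s=env.get_state()
Z=[(45,78),(735,51),(306,214),(429,209),(437,327),(676,199)]
J=np.array([(-75,65),(90,65),(-15,30),(15,30),(15,0),(75,30)],float)
W=np.array([onplane('wrist',u/2.9+130-.3,v/2.9+100-.3,15,s)[:2] for u,v in Z])
Jc=J-J.mean(0);Wc=W-W.mean(0);th=np.arctan2((Jc[:,0]*Wc[:,1]-Jc[:,1]*Wc[:,0]).sum(),(Jc*Wc).sum())
R=np.array([[np.cos(th),-np.sin(th)],[np.sin(th),np.cos(th)]]);t=W.mean(0)-R@J.mean(0)
print('yaw',np.degrees(th),'origin',t);print(np.round(W-(J@R.T+t),1))
C=np.array([onplane('wrist',u,v,152.5,s)[:2] for u,v in [(233,268.5),(406,268.5),(234,345.5),(406,345.5)]])
c=C.mean(0);print(C,c,np.linalg.norm(C[0]-C[1]),np.linalg.norm(C[0]-C[2]))
Tt=toolT(s)[:3,:3];print('offset in tool',Tt.T@np.r_[c-s['eef_pos'][:2],0])
print('a',R.T@(np.array([639.5,-34.85])-t))
E
```

```text
yaw -1.433990964184514 origin [600.1512377  -16.40053223]
[[ 1.6 -0.3]
 [-1.  -0.1]
 [-0.2  0. ]
 [-0.1  0.1]
 [-0.2 -0.1]
 [ 0.   0.3]]
[[616.14766373   7.28281805]
 [673.65177921   3.6810129 ]
 [612.66216552 -22.61356197]
 [673.72821982 -26.4310897 ]] [644.04745707  -9.52020518] 57.616805684405364 30.098874333518943
offset in tool [ 9.09342658e-06 -2.10595575e+00  1.16312199e+00]
a [ 39.79814159 -17.4589771 ]
```

Call:
move_arm(series=[[-0.018, 0, 0, 0, 0.004, -0.001, 1], [-0.018, 0, 0, 0, 0.004, -0.001, 1], [0, 0, 0, 0, 0, 0, 1], [0, 0, 0, 0, 0, 0, 1], [0, 0, 0, 0.005, 0, 0, 1], [0, 0, 0, 0, 0, 0, 1], [0, 0, 0, 0, 0, 0, 1], [0, 0, 0, 0, 0, 0, 1], [0, 0, 0, 0, 0, 0, 1], [0, 0, 0, 0, 0, 0, 1]])

```text
t: 7.3
eef_pos: [641.7, 1.2, 110.7]
ee_rot: [-7.5, 90.0, -9.0]
ft_force: [0.9, 0.0, -1.1]
gripper_width: 0.698
```

```bash
python3 - <<'E'
from pl import *
plan(641.8,1,39.5,-1.5,n=6)
E
```

```text
t 7.3 pos [641.7   1.2 110.7] psi -1.49 q1,6 [-5.2 -3.7] w 0.698
total rv [0. 0. 0.] total shift tool0 [ 0.0712 -0.0002  0.0001]
[0.0, 0.0, 0.0, 0.0119, -0.0, 0.0]
[0.0, 0.0, 0.0, 0.0119, -0.0, 0.0]
[0.0, 0.0, 0.0, 0.0119, -0.0, 0.0]
[0.0, 0.0, 0.0, 0.0119, -0.0, 0.0]
[0.0, 0.0, 0.0, 0.0119, -0.0, 0.0]
[0.0, 0.0, 0.0, 0.0119, -0.0, 0.0]
```

Call:
move_arm(series=[[0, 0, 0, 0.01, 0, 0, 1], [0, 0, 0, 0.01, 0, 0, 1], [0, 0, 0, 0.01, 0, 0, 1], [0, 0, 0, 0.01, 0, 0, 1], [0, 0, 0, 0.01, 0, 0, 1], [0, 0, 0, 0.01, 0, 0, 1], [0, 0, 0, 0.006, 0, 0, 1], [0, 0, 0, 0.003, 0, 0, 1], [0, 0, 0, 0.0, 0, 0, 1], [0, 0, 0, 0, 0, 0, 1]])

```text
t: 8.3
eef_pos: [641.9, 1.2, 42.0]
ee_rot: [-2.7, 90.0, -4.2]
ft_force: [0.1, 0.7, 0.0]
gripper_width: 0.693
```

```bash
python3 - <<'E'
from pl import *
plan(641.8,1,39,-1.5,n=1)
s=env.get_state();print(s['ft_force'])
im,d=env.snapshot('wrist');cv2.imwrite('pics/w4.png',im)
im,d=env.snapshot('scene');cv2.imwrite('pics/s4.png',cv2.resize(im[150:290,220:400],None,fx=4,fy=4))
E
```

```text
t 8.3 pos [641.9   1.2  42. ] psi -1.49 q1,6 [-5.2 -3.7] w 0.693
total rv [0.    0.001 0.   ] total shift tool0 [ 0.003  -0.0002 -0.0001]
[0.0002, 0.0005, 0.0, 0.003, -0.0002, -0.0001]
[0.07882087 0.69841108 0.00070347]
```

View pics/w4.png

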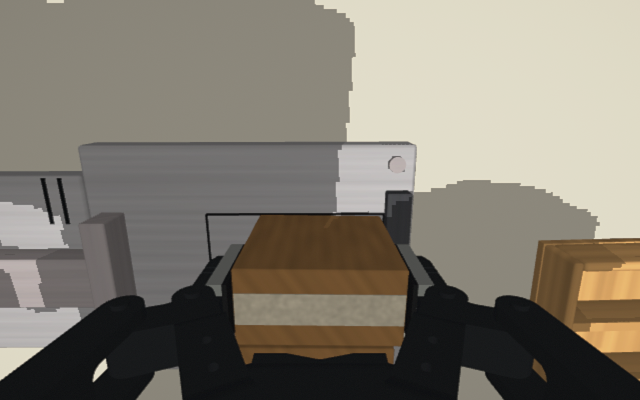

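View pics/s4.png

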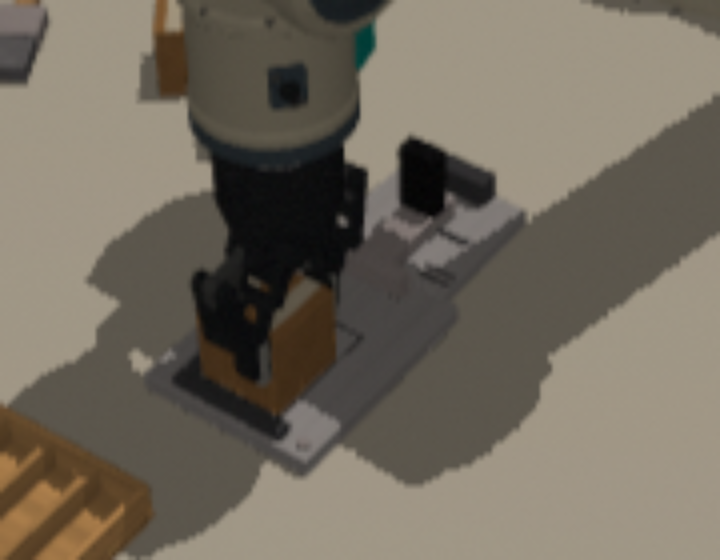

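Call:
move_arm(series=[[0, 0, 0, 0.002, 0, 0, 1], [0, 0, 0, 0.002, 0, 0, 1], [0, 0, 0, 0, 0, 0, 1], [0, 0, 0, 0, 0, 0, 0.25], [0, 0, 0, 0, 0, 0, 0.15], [0, 0, 0, 0, 0, 0, 0.1], [0, 0, 0, 0, 0, 0, 0], [0, 0, 0, 0, 0, 0, 0], [0, 0, 0, 0, 0, 0, 0], [0, 0, 0, 0, 0, 0, 0]])

```text
t: 9.4
eef_pos: [641.7, 1.2, 37.6]
ee_rot: [-166.6, 90.0, -168.1]
ft_force: [-0.2, 0.2, 0.4]
gripper_width: 1.001
```

Call:
move_arm(series=[[0, 0, 0, -0.01, 0, 0, 0], [0, 0, 0, -0.02, 0, 0, 0], [0, 0, 0, -0.03, 0, 0, 0], [0, 0, 0, -0.04, 0, 0, 0], [0, 0, 0, -0.04, 0, 0, 0], [0, 0, 0, -0.03, 0, 0, 0], [0, 0, 0, -0.02, 0, 0, 0], [0, 0, 0, 0, 0, 0, 0], [0, 0, 0, 0, 0, 0, 0], [0, 0, 0, 0, 0, 0, 0]])

```text
t: 10.4
eef_pos: [641.1, 1.3, 226.9]
ee_rot: [176.6, 89.9, 175.1]
ft_force: [0.1, 0.6, -0.7]
gripper_width: 0.999
```

```bash
python3 - <<'E'
from pl import *
s=env.get_state();print(s['eef_pos'],psi(s))
im,d=env.snapshot('wrist');cv2.imwrite('pics/w5.png',im)
P=cloud('wrist',d,s);J0=np.array([600.4,-16.1]);a=np.radians(-1.45);R=np.array([[np.cos(a),-np.sin(a)],[np.sin(a),np.cos(a)]])
hsv=cv2.cvtColor(im,cv2.COLOR_BGR2HSV)
Q=(P[...,:2]-J0)@R
m=(P[...,2]>69)&(P[...,2]<82)&(abs(Q[...,0]-40)<60)&(abs(Q[...,1])<50)
lab,L=cv2.connectedComponents(m.astype(np.uint8))
for i in range(1,lab):
    k=L==i
    if k.sum()>200: print(k.sum(),np.median(P[k][:,2]),cv2.minAreaRect(Q[k].astype(np.float32)))
plan(418,-269.5,110,36,n=18)
E
```

```text
[641.09853619   1.27828062 226.93648443] -1.4920201099325845
2426 75.83823285642168 ((42.11499786376953, 15.635148048400879), (30.47694206237793, 60.11593246459961), 89.35337829589844)
2272 75.83043136483889 ((39.664894104003906, -17.314504623413086), (30.520465850830078, 60.11043167114258), 89.84999084472656)
t 10.45 pos [641.1   1.3 226.7] psi -1.49 q1,6 [-5.2 -3.7] w 1.0
total rv [-0.654 -0.002 -0.001] total shift tool0 [ 0.1171 -0.2765 -0.2158]
[-0.0364, -0.0001, -0.0, 0.0065, -0.0154, -0.012]
[-0.0364, -0.0001, -0.0, 0.0065, -0.0149, -0.0125]
[-0.0364, -0.0001, -0.0, 0.0065, -0.0144, -0.0131]
[-0.0364, -0.0001, -0.0, 0.0065, -0.014, -0.0136]
[-0.0364, -0.0001, -0.0, 0.0065, -0.0135, -0.0141]
[-0.0364, -0.0001, -0.0, 0.0065, -0.0129, -0.0146]
[-0.0364, -0.0001, -0.0, 0.0065, -0.0124, -0.015]
[-0.0364, -0.0001, -0.0, 0.0065, -0.0118, -0.0155]
[-0.0364, -0.0001, -0.0, 0.0065, -0.0113, -0.0159]
[-0.0364, -0.0001, -0.0, 0.0065, -0.0107, -0.0163]
[-0.0364, -0.0001, -0.0, 0.0065, -0.0101, -0.0167]
[-0.0364, -0.0001, -0.0, 0.0065, -0.0095, -0.017]
[-0.0364, -0.0001, -0.0, 0.0065, -0.0089, -0.0174]
[-0.0364, -0.0001, -0.0, 0.0065, -0.0082, -0.0177]
[-0.0364, -0.0001, -0.0, 0.0065, -0.0076, -0.018]
[-0.0364, -0.0001, -0.0, 0.0065, -0.0069, -0.0182]
[-0.0364, -0.0001, -0.0, 0.0065, -0.0062, -0.0185]
[-0.0364, -0.0001, -0.0, 0.0065, -0.0056, -0.0187]
```

View pics/w5.png

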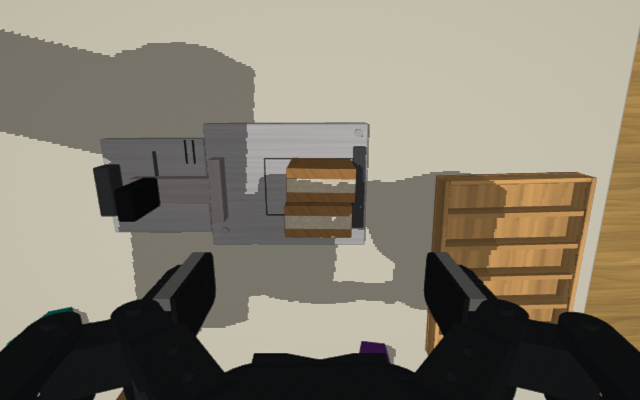

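```bash
python3 - <<'E'
from pl import *
plan(418,-269.5,110,36,n=10)
E
```

```text
t 10.45 pos [641.1   1.3 226.7] psi -1.49 q1,6 [-5.2 -3.7] w 1.0
total rv [-0.654 -0.002 -0.001] total shift tool0 [ 0.1171 -0.2765 -0.2158]
[-0.0654, -0.0002, -0.0001, 0.0117, -0.0276, -0.0216]
[-0.0654, -0.0002, -0.0001, 0.0117, -0.0262, -0.0233]
[-0.0654, -0.0002, -0.0001, 0.0117, -0.0246, -0.025]
[-0.0654, -0.0002, -0.0001, 0.0117, -0.0229, -0.0266]
[-0.0654, -0.0002, -0.0001, 0.0117, -0.0211, -0.028]
[-0.0654, -0.0002, -0.0001, 0.0117, -0.0192, -0.0293]
[-0.0654, -0.0002, -0.0001, 0.0117, -0.0173, -0.0305]
[-0.0654, -0.0002, -0.0001, 0.0117, -0.0153, -0.0316]
[-0.0654, -0.0002, -0.0001, 0.0117, -0.0132, -0.0325]
[-0.0654, -0.0002, -0.0001, 0.0117, -0.011, -0.0333]
```

Call:
move_arm(series=[[-0.065, 0, 0, 0.008, -0.0276, -0.0216, 0], [-0.065, 0, 0, 0.011, -0.0262, -0.0233, 0], [-0.065, 0, 0, 0.012, -0.0246, -0.025, 0], [-0.065, 0, 0, 0.012, -0.023, -0.0266, 0], [-0.065, 0, 0, 0.012, -0.021, -0.028, 0], [-0.065, 0, 0, 0.012, -0.019, -0.0293, 0], [-0.065, 0, 0, 0.012, -0.0173, -0.0305, 0], [-0.065, 0, 0, 0.012, -0.0153, -0.0316, 0], [-0.065, 0, 0, 0.012, -0.0132, -0.0325, 0], [-0.065, 0, 0, 0.012, -0.011, -0.0333, 0]])

```text
t: 11.45
eef_pos: [416.9, -269.6, 111.7]
ee_rot: [105.7, 89.9, 141.7]
ft_force: [0.2, -0.8, -0.3]
gripper_width: 0.999
```

```bash
python3 - <<'E'
from pl import *
env.snapshot('top');env.snapshot('top')
s=env.get_state();print(s['eef_pos'],psi(s))
im,d=env.snapshot('wrist');cv2.imwrite('pics/w6.png',im)
P=cloud('wrist',d,s);m=(np.hypot(P[...,0]-417,P[...,1]+270)<45)&(P[...,2]>54)&(P[...,2]<68)
print(m.sum(),np.median(P[m][:,2]),cv2.minAreaRect(P[m][:,:2].astype(np.float32)))
plan(418,-269.5,20,36,n=6)
E
```

```text
[ 415.19795549 -270.59397129  110.83329719] 35.72690312261471
5220 60.81605895010965 ((417.0220947265625, -271.08447265625), (60.056217193603516, 30.54673957824707), 36.614723205566406)
t 11.6 pos [ 416.5 -269.6  111.5] psi 35.6 q1,6 [-39.8 -75.4] w 1.002
total rv [-0.007 -0.001 -0.003] total shift tool0 [ 0.0915 -0.001   0.0014]
[-0.0012, -0.0001, -0.0004, 0.0153, -0.0002, 0.0002]
[-0.0012, -0.0001, -0.0004, 0.0153, -0.0002, 0.0002]
[-0.0012, -0.0001, -0.0004, 0.0153, -0.0002, 0.0002]
[-0.0012, -0.0001, -0.0004, 0.0153, -0.0002, 0.0002]
[-0.0012, -0.0001, -0.0004, 0.0153, -0.0001, 0.0002]
[-0.0012, -0.0001, -0.0004, 0.0153, -0.0001, 0.0002]
```

View pics/w6.png

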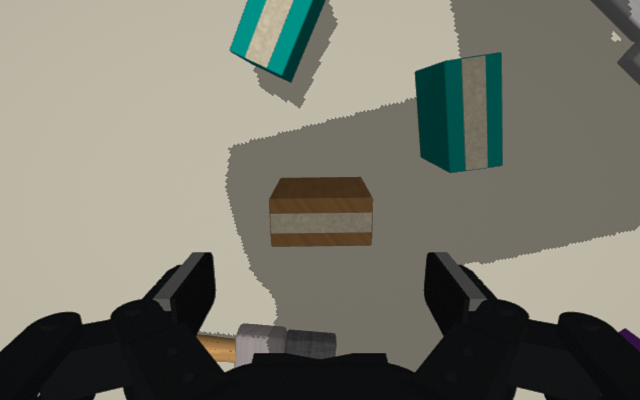

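Call:
move_arm(series=[[-0.01, 0, 0, 0.017, -0.0015, 0, 0], [0, 0, 0, 0.019, 0, 0, 0], [0, 0, 0, 0.019, 0, 0, 0], [0, 0, 0, 0.018, 0, 0, 0], [0, 0, 0, 0.016, 0, 0, 0], [0, 0, 0, 0, 0, 0, 0.1], [0, 0, 0, 0, 0, 0, 1], [0, 0, 0, 0, 0, 0, 1], [0, 0, 0, 0, 0, 0, 1], [0, 0, 0, 0, 0, 0, 1]])

```text
t: 12.6
eef_pos: [419.4, -270.2, 24.3]
ee_rot: [-74.9, 89.9, -38.5]
ft_force: [0.7, -0.6, 3.4]
gripper_width: 0.698
```

```bash
python3 - <<'E'
from pl import *
plan(592,-16,130,88.5,n=10)
s=env.get_state();print(s['ft_force'],s['q'])
E
```

```text
t 12.6 pos [ 419.4 -270.2   24.3] psi 36.32 q1,6 [-39.7 -76. ] w 0.698
total rv [-0.911 -0.     0.001] total shift tool0 [-0.1058  0.1025  0.2897]
[-0.0911, -0.0, 0.0001, -0.0106, 0.0102, 0.029]
[-0.0911, -0.0, 0.0001, -0.0106, 0.0076, 0.0298]
[-0.0911, -0.0, 0.0001, -0.0106, 0.0048, 0.0303]
[-0.0911, -0.0, 0.0001, -0.0106, 0.0021, 0.0307]
[-0.0911, -0.0, 0.0001, -0.0106, -0.0007, 0.0307]
[-0.0911, -0.0, 0.0001, -0.0106, -0.0035, 0.0305]
[-0.0911, -0.0, 0.0001, -0.0106, -0.0063, 0.0301]
[-0.0911, -0.0, 0.0001, -0.0106, -0.009, 0.0294]
[-0.0911, -0.0, 0.0001, -0.0106, -0.0116, 0.0284]
[-0.0911, -0.0, 0.0001, -0.0106, -0.0142, 0.0273]
[ 0.71307167 -0.62193437  3.42629891] [-3.96599596e+01  3.64871099e+01  1.06064823e+02  1.76554397e-03
  3.73931966e+01 -7.59837347e+01]
```

Call:
move_arm(series=[[0, 0, 0, -0.02, 0, 0, 1], [0, 0, 0, -0.03, 0, 0, 1], [0, 0, 0, -0.03, 0, 0, 1], [0, 0, 0, -0.025, 0, 0, 1], [-0.08, 0, 0, 0, 0.01, 0.025, 1], [-0.09, 0, 0, 0, 0.0076, 0.03, 1], [-0.09, 0, 0, 0, 0.005, 0.03, 1], [-0.09, 0, 0, 0, 0.002, 0.03, 1], [-0.09, 0, 0, 0, -0.0007, 0.03, 1], [-0.09, 0, 0, 0, -0.0035, 0.03, 1]])

```text
t: 13.6
eef_pos: [520.6, -121.7, 129.0]
ee_rot: [-89.1, 90.0, -22.2]
ft_force: [0.6, -0.5, -1.2]
gripper_width: 0.697
```

```bash
python3 - <<'E'
from pl import *
plan(592,-16,118,88.5,n=6)
E
```

```text
t 13.6 pos [ 520.6 -121.7  129. ] psi 66.9 q1,6 [-19.6 -86.5] w 0.697
total rv [-0.377 -0.     0.   ] total shift tool0 [ 0.011  -0.0242  0.1253]
[-0.0628, -0.0, 0.0001, 0.0018, -0.004, 0.0209]
[-0.0628, -0.0, 0.0001, 0.0018, -0.0053, 0.0206]
[-0.0628, -0.0, 0.0001, 0.0018, -0.0066, 0.0202]
[-0.0628, -0.0, 0.0001, 0.0018, -0.0079, 0.0198]
[-0.0628, -0.0, 0.0001, 0.0018, -0.0091, 0.0192]
[-0.0628, -0.0, 0.0001, 0.0018, -0.0103, 0.0186]
```

Call:
move_arm(series=[[-0.063, 0, 0, 0.0018, -0.004, 0.021, 1], [-0.063, 0, 0, 0.0018, -0.0053, 0.0206, 1], [-0.063, 0, 0, 0.0018, -0.0066, 0.0202, 1], [-0.063, 0, 0, 0.0018, -0.0079, 0.0198, 1], [-0.063, 0, 0, 0.0018, -0.009, 0.0192, 1], [-0.063, 0, 0, 0.0018, -0.01, 0.0186, 1], [0, 0, 0, 0, 0, 0, 1], [0, 0, 0, 0, 0, 0, 1], [0, 0, 0, 0, 0, 0, 1], [0, 0, 0, 0, 0, 0, 1]])

```text
t: 14.6
eef_pos: [591.0, -17.8, 118.0]
ee_rot: [132.9, 90.0, -138.9]
ft_force: [0.7, 0.2, -1.1]
gripper_width: 0.698
```

```bash
python3 - <<'E'
from pl import *
s=env.get_state();print(s['eef_pos'],psi(s))
im,d=env.snapshot('wrist');cv2.imwrite('pics/w7.png',im)
P=cloud('wrist',d,s);k=P[300:330,260:380];print('top z',np.nanmedian(k[...,2]))
E
```

```text
[591.01368329 -17.79687311 118.02068058] 88.27257173612121
top z 154.61896321841326
```

View pics/w7.png

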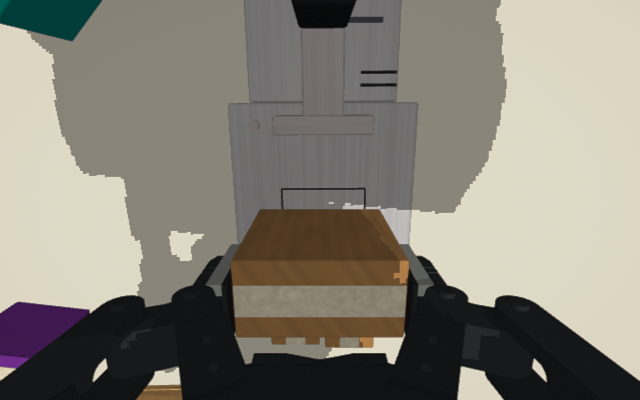

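```bash
python3 - <<'E'
from pl import *
s=env.get_state();print(s['eef_pos'],psi(s))
for z in (153.2,154.6):
    C=np.array([onplane('wrist',u,v,z,s)[:2] for u,v in [(232,261),(406,261),(233,336.5),(406,336.5)]]);c=C.mean(0)
    print(c,np.linalg.norm(C[0]-C[2]),'off tool',toolT(s)[:3,:3].T@np.r_[c-s['eef_pos'][:2],0])
a=np.radians(-1.45);J0=np.array([600.4,-16.1]);R=np.array([[np.cos(a),-np.sin(a)],[np.sin(a),np.cos(a)]])
print(R@[-8.5,-0.5]+J0, R.T@(c-J0))
E
```

```text
[591.05314398 -17.73453327 118.00354938] 88.27857361274933
[591.38957737 -18.3029986 ] 29.49715073866478 off tool [-3.18919709e-05 -3.53358274e-01 -5.58102307e-01]
[590.53493979 -18.27556457] 29.115091129253454 off tool [ 6.40752635e-05  5.01717714e-01 -5.56353999e-01]
[591.89006952 -16.38475102] [-9.80684957 -2.42449906]
```

Call:
move_arm(series=[[-0.004, 0, 0, 0.003, -0.0005, 0.0015, 1], [0, 0, 0, 0.012, 0, 0, 1], [0, 0, 0, 0.014, 0, 0, 1], [0, 0, 0, 0.014, 0, 0, 1], [0, 0, 0, 0.013, 0, 0, 1], [0, 0, 0, 0.01, 0, 0, 1], [0, 0, 0, 0.006, 0, 0, 1], [0, 0, 0, 0.004, 0, 0, 1], [0, 0, 0, 0, 0, 0, 1], [0, 0, 0, 0, 0, 0, 1]])

```text
t: 15.65
eef_pos: [592.2, -15.7, 42.2]
ee_rot: [-94.4, 90.0, -5.9]
ft_force: [0.3, -0.1, -1.8]
gripper_width: 0.697
```

```bash
python3 - <<'E'
from pl import *
s=env.get_state();print(s['eef_pos'],psi(s),s['ft_force'])
im,d=env.snapshot('wrist');cv2.imwrite('pics/w8.png',im)
im,d=env.snapshot('scene');cv2.imwrite('pics/s8.png',cv2.resize(im[150:290,220:400],None,fx=4,fy=4))
E
```

```text
[592.15280222 -15.68180136  42.19055582] 88.58092410199333 [ 0.30679511 -0.08682404 -1.80898203]
```

View pics/w8.png

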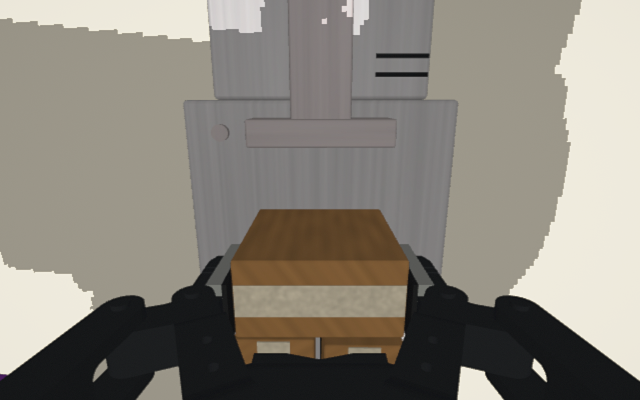

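View pics/s8.png

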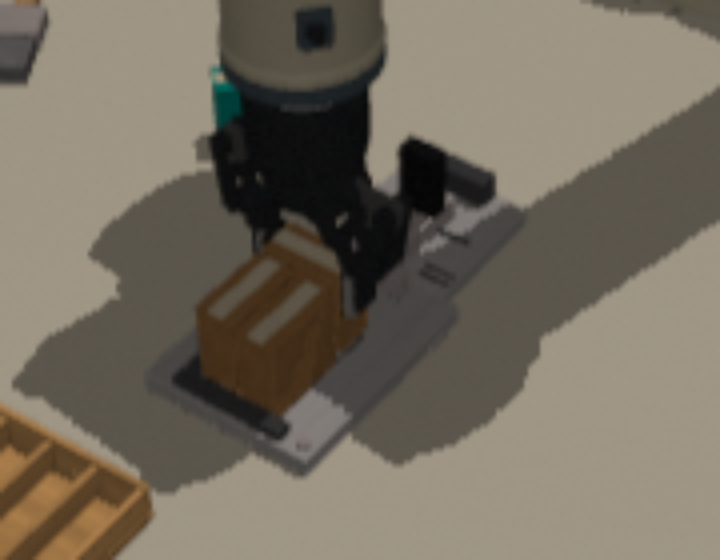

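Call:
move_arm(series=[[0, 0, 0, 0.002, 0, 0, 1], [0, 0, 0, 0.002, 0, 0, 1], [0, 0, 0, 0, 0, 0, 1], [0, 0, 0, 0, 0, 0, 0.25], [0, 0, 0, 0, 0, 0, 0.15], [0, 0, 0, 0, 0, 0, 0.1], [0, 0, 0, 0, 0, 0, 0], [0, 0, 0, 0, 0, 0, 0], [0, 0, 0, 0, 0, 0, 0], [0, 0, 0, 0, 0, 0, 0]])

```text
t: 16.75
eef_pos: [591.9, -15.7, 37.8]
ee_rot: [92.5, 90.0, -178.9]
ft_force: [-0.2, -0.2, 0.1]
gripper_width: 1.0
```

Call:
move_arm(series=[[0, 0, 0, -0.01, 0, 0, 0], [0, 0, 0, -0.02, 0, 0, 0], [0, 0, 0, -0.03, 0, 0, 0], [0, 0, 0, -0.04, 0, 0, 0], [0, 0, 0, -0.04, 0, 0, 0], [0, 0, 0, -0.03, 0, 0, 0], [0, 0, 0, -0.02, 0, 0, 0], [0, 0, 0, 0, 0, 0, 0], [0, 0, 0, 0, 0, 0, 0], [0, 0, 0, 0, 0, 0, 0]])

```text
t: 17.75
eef_pos: [591.3, -15.6, 227.2]
ee_rot: [83.3, 89.9, 171.9]
ft_force: [-0.8, -0.0, 0.3]
gripper_width: 0.995
```

```bash
cat > chk.py <<'E'
from pl import *
def chk(name):
    s=env.get_state();print(s['t'],s['eef_pos'],psi(s))
    im,d=env.snapshot('wrist');cv2.imwrite(f'pics/{name}.png',im)
    P=cloud('wrist',d,s);J0=np.array([600.4,-16.1]);a=np.radians(-1.45);R=np.array([[np.cos(a),-np.sin(a)],[np.sin(a),np.cos(a)]])
    Q=(P[...,:2]-J0)@R
    m=(P[...,2]>69)&(P[...,2]<95)&(abs(Q[...,0]+20)<150)&(abs(Q[...,1])<50)
    m=cv2.erode(m.astype(np.uint8),np.ones((3,3)))
    lab,L=cv2.connectedComponents(m)
    for i in range(1,lab):
        k=L==i
        if k.sum()>100: print(k.sum(),np.median(P[k][:,2]),cv2.minAreaRect(Q[k].astype(np.float32)))
E
python3 - <<'E'
from chk import *
chk('w9')
E
```

```text
17.75 [591.34631851 -15.57776692 227.20512493] 88.57954769591396
846 84.41139435945985 ((-124.84330749511719, -0.26720237731933594), (28.028182983398438, 15.375112533569336), 89.72183990478516)
2092 75.83181459750622 ((-8.766416549682617, -0.37863922119140625), (28.806987762451172, 58.09686279296875), 0.3244556784629822)
1896 75.82757253295955 ((38.95145797729492, -17.3759708404541), (27.703125, 59.53670120239258), 88.58973693847656)
1873 75.78020755047095 ((41.09090805053711, 16.114688873291016), (58.86680221557617, 28.165000915527344), 0.13661225140094757)
```

View pics/w9.png

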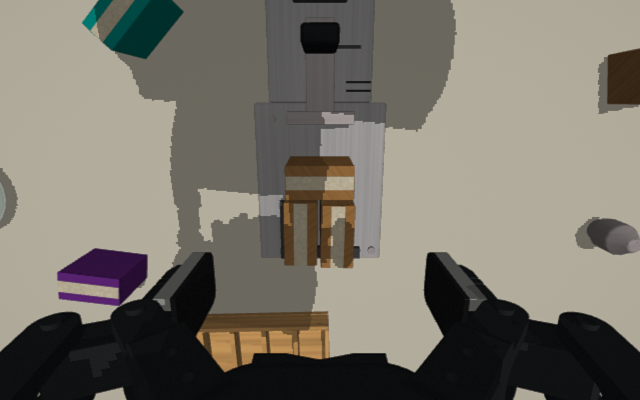

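```bash
python3 - <<'E'
from pl import *
plan(475.6,-13.2,150,-1.45,n=12)
E
```

```text
t 17.8 pos [591.3 -15.6 227. ] psi 88.58 q1,6 [ -7.3 -95.9] w 0.996
total rv [ 1.571e+00 -1.000e-03 -1.000e-03] total shift tool0 [ 0.0772  0.1156 -0.0005]
[0.1309, -0.0001, -0.0001, 0.0064, 0.0096, -0.0]
[0.1309, -0.0001, -0.0001, 0.0064, 0.0095, -0.0013]
[0.1309, -0.0001, -0.0001, 0.0064, 0.0093, -0.0025]
[0.1309, -0.0001, -0.0001, 0.0064, 0.0089, -0.0037]
[0.1309, -0.0001, -0.0001, 0.0064, 0.0083, -0.0049]
[0.1309, -0.0001, -0.0001, 0.0064, 0.0076, -0.0059]
[0.1309, -0.0001, -0.0001, 0.0064, 0.0068, -0.0068]
[0.1309, -0.0001, -0.0001, 0.0064, 0.0058, -0.0077]
[0.1309, -0.0001, -0.0001, 0.0064, 0.0048, -0.0084]
[0.1309, -0.0001, -0.0001, 0.0064, 0.0037, -0.0089]
[0.1309, -0.0001, -0.0001, 0.0064, 0.0025, -0.0093]
[0.1309, -0.0001, -0.0001, 0.0064, 0.0012, -0.0096]
```

Call:
move_arm(series=[[0.13, 0, 0, 0.006, 0.0096, 0, 0.3], [0.13, 0, 0, 0.006, 0.0095, -0.0013, 0.5], [0.13, 0, 0, 0.006, 0.0093, -0.0025, 0.5], [0.13, 0, 0, 0.006, 0.0089, -0.0037, 0.5], [0.13, 0, 0, 0.006, 0.0083, -0.0049, 0.5], [0.13, 0, 0, 0.006, 0.0076, -0.006, 0.5], [0.13, 0, 0, 0.006, 0.0068, -0.0068, 0.5], [0.13, 0, 0, 0.006, 0.0058, -0.0077, 0.5], [0.13, 0, 0, 0.006, 0.0048, -0.0084, 0.5], [0.13, 0, 0, 0.006, 0.0037, -0.009, 0.5]])

```text
t: 18.8
eef_pos: [494.6, -14.0, 167.0]
ee_rot: [158.6, 89.9, 172.4]
ft_force: [0.7, 0.4, 0.3]
gripper_width: 0.496
```

```bash
python3 - <<'E'
from pl import *
plan(475.6,-13.2,110,-1.45,n=6)
E
```

```text
t 18.8 pos [494.6 -14.  167. ] psi 13.79 q1,6 [ -8.5 -22.3] w 0.496
total rv [ 0.266 -0.001 -0.   ] total shift tool0 [ 0.057   0.0053 -0.0182]
[0.0443, -0.0002, -0.0001, 0.0095, 0.0009, -0.003]
[0.0443, -0.0002, -0.0001, 0.0095, 0.0008, -0.0031]
[0.0443, -0.0002, -0.0001, 0.0095, 0.0006, -0.0031]
[0.0443, -0.0002, -0.0001, 0.0095, 0.0005, -0.0031]
[0.0443, -0.0002, -0.0001, 0.0095, 0.0003, -0.0031]
[0.0443, -0.0002, -0.0001, 0.0095, 0.0002, -0.0032]
```

Call:
move_arm(series=[[0.044, 0, 0, 0.0095, 0.0009, -0.003, 0.5], [0.044, 0, 0, 0.0095, 0.0008, -0.003, 0.5], [0.044, 0, 0, 0.0095, 0.0006, -0.003, 0.5], [0.044, 0, 0, 0.0095, 0.0005, -0.003, 0.5], [0.044, 0, 0, 0.0095, 0.0003, -0.003, 0.5], [0.04, 0, 0, 0.0095, 0, -0.0025, 0.5], [0, 0, 0, 0, 0, 0, 0.5], [0, 0, 0, 0, 0, 0, 0.5], [0, 0, 0, 0, 0, 0, 0.5], [0, 0, 0, 0, 0, 0, 0.5]])

```text
t: 19.8
eef_pos: [477.9, -13.5, 111.2]
ee_rot: [-8.9, 90.0, -9.7]
ft_force: [0.5, 0.8, 1.2]
gripper_width: 0.503
```

```bash
python3 - <<'E'
from chk import *
plan(475.6,-13.2,48,-1.45,n=6)
chk('w10')
E
```

```text
t 19.8 pos [477.9 -13.5 111.2] psi -0.77 q1,6 [-8.8 -8. ] w 0.503
total rv [0.012 0.001 0.   ] total shift tool0 [ 0.0632  0.0003 -0.0024]
[0.002, 0.0001, 0.0, 0.0105, 0.0, -0.0004]
[0.002, 0.0001, 0.0, 0.0105, 0.0, -0.0004]
[0.002, 0.0001, 0.0, 0.0105, 0.0, -0.0004]
[0.002, 0.0001, 0.0, 0.0105, 0.0, -0.0004]
[0.002, 0.0001, 0.0, 0.0105, 0.0, -0.0004]
[0.002, 0.0001, 0.0, 0.0105, 0.0, -0.0004]
19.8 [477.9325015  -13.51802273 111.18670779] -0.7659967071326603
3850 75.69311788158296 ((31.56591033935547, 16.322650909423828), (29.465620040893555, 41.39042282104492), 89.00007629394531)
10321 75.74532568870447 ((18.027053833007812, -0.9952507019042969), (61.56443405151367, 84.62540435791016), 89.7039566040039)
1549 84.40486871329566 ((-125.29074096679688, 0.8735036849975586), (28.845422744750977, 14.725306510925293), 89.65425109863281)
```

View pics/w10.png

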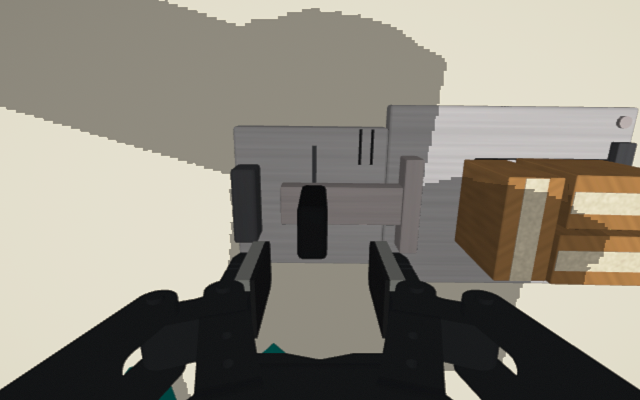

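Call:
move_arm(series=[[0.012, 0, 0, 0.01, 0, -0.0024, 0.5], [0, 0, 0, 0.011, 0, 0, 0.5], [0, 0, 0, 0.011, 0, 0, 0.5], [0, 0, 0, 0.011, 0, 0, 0.5], [0, 0, 0, 0.011, 0, 0, 0.5], [0, 0, 0, 0.009, 0, 0, 0.5], [0, 0, 0, 0, 0, 0, 0.6], [0, 0, 0, 0, 0, 0, 1], [0, 0, 0, 0, 0, 0, 1], [0, 0, 0, 0, 0, 0, 1]])

```text
t: 20.85
eef_pos: [474.8, -13.4, 48.0]
ee_rot: [-179.2, 90.0, 179.4]
ft_force: [-3.9, -0.6, -4.5]
gripper_width: 0.178
```

```bash
python3 - <<'E'
from chk import *
s=env.get_state();print(s['ft_force'],s['gripper_width'])
chk('w11')
E
```

```text
[-3.85676137 -0.6422731  -4.54166207] 0.17769763874013622
20.85 [474.78548198 -13.41306305  48.01908059] -1.4801450461937262
7891 75.6240533266824 ((-16.684858322143555, -0.6133232116699219), (23.722082138061523, 62.3168830871582), 9.884263038635254)
5959 84.45055674654378 ((-124.38363647460938, 0.8953428268432617), (41.97346878051758, 29.81710433959961), 0.11830882728099823)
```

View pics/w11.png

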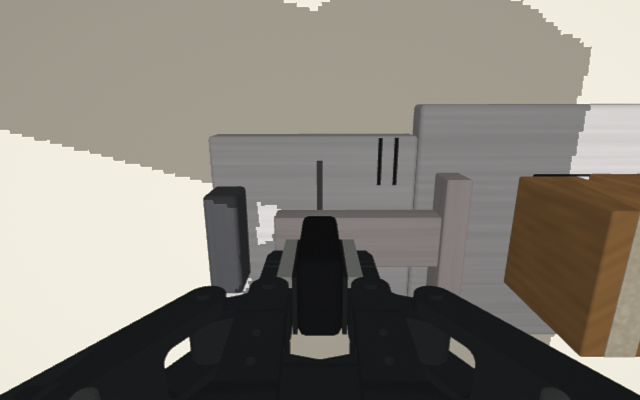

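Call:
move_arm(series=[[0, 0, 0, 0, 0, 0.003, 1], [0, 0, 0, 0, 0, 0.005, 1], [0, 0, 0, 0, 0, 0.005, 1], [0, 0, 0, 0, 0, 0.005, 1], [0, 0, 0, 0, 0, 0.005, 1], [0, 0, 0, 0, 0, 0.005, 1], [0, 0, 0, 0, 0, 0.004, 1], [0, 0, 0, 0, 0, 0.002, 1], [0, 0, 0, 0, 0, 0, 1], [0, 0, 0, 0, 0, 0, 1]])

```text
t: 21.9
eef_pos: [508.3, -14.2, 48.0]
ee_rot: [176.5, 89.9, 175.0]
ft_force: [-10.0, -0.5, 4.7]
gripper_width: 0.182
```

```bash
python3 - <<'E'
from chk import *
s=env.get_state();print(s['ft_force'],s['gripper_width'])
chk('w12')
for n in('scene','top'):
    im,d=env.snapshot(n);cv2.imwrite(f'pics/{n}12.png',im)
    if n=='scene':cv2.imwrite('pics/s12.png',cv2.resize(im[150:290,220:400],None,fx=4,fy=4))
E
```

```text
[-9.99895488 -0.53077425  4.67703855] 0.1818886387312079
21.9 [508.34776126 -14.20832591  48.00299673] -1.482121128176852
18241 75.76737756569837 ((5.157777786254883, -1.0738487243652344), (53.99770736694336, 64.32440948486328), 2.5893149375915527)
5950 84.47209749122719 ((-90.73345947265625, 0.924473762512207), (42.149749755859375, 29.376169204711914), 0.16918917000293732)
```

View pics/w12.png

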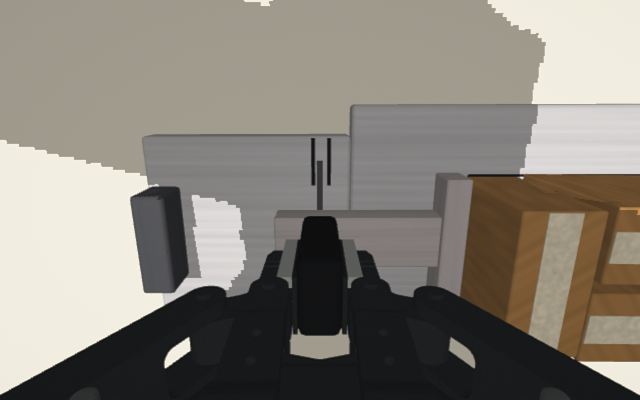

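View pics/s12.png

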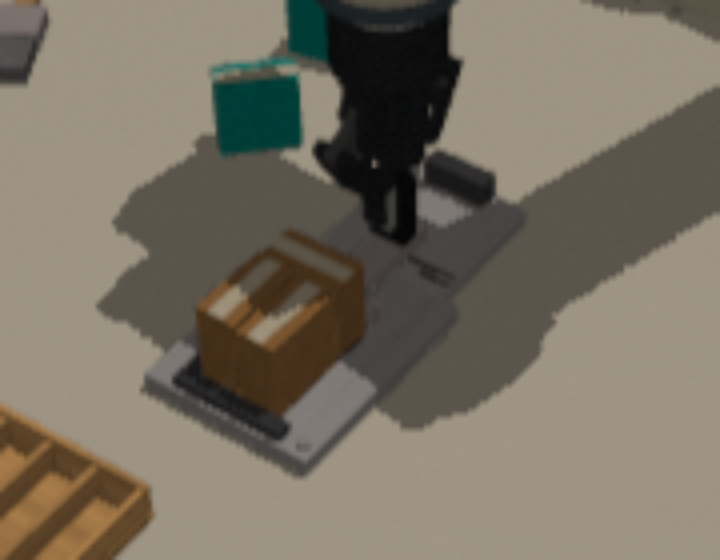

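```bash
python3 - <<'E'
from chk import *
a=np.radians(-1.45);J0=np.array([600.4,-16.1]);R=np.array([[np.cos(a),-np.sin(a)],[np.sin(a),np.cos(a)]])
for n in('top','scene'):
    im,d=env.snapshot(n);P=cloud(n,d);Q=(P[...,:2]-J0)@R
    for l,(x0,x1,y0,y1) in dict(across=(-30,11,-45,45),all=(-35,85,-45,45)).items():
        m=(P[...,2]>64)&(P[...,2]<90)&(Q[...,0]>x0)&(Q[...,0]<x1)&(Q[...,1]>y0)&(Q[...,1]<y1)
        print(n,l,m.sum(),np.median(P[m][:,2]),cv2.minAreaRect(Q[m].astype(np.float32)))
im=cv2.imread('pics/top12.png');cv2.imwrite('pics/top12z.png',cv2.resize(im[140:260,290:410],None,fx=5,fy=5,interpolation=cv2.INTER_CUBIC))
s=env.get_state();print(s['t'],s['ft_force'],s['joint_vel'].round(2))
E
```

```text
top across 0 nan ((0.0, 0.0), (0.0, 0.0), 0.0)
top all 152 75.36635073894956 ((57.70030212402344, -0.6646270751953125), (63.83026885986328, 23.357160568237305), 81.92080688476562)
scene across 227 73.99611183148488 ((-5.856457710266113, -1.6030597686767578), (62.495059967041016, 32.938682556152344), 89.38796997070312)
scene all 764 73.95694067233762 ((25.99874496459961, -1.6217041015625), (66.37229919433594, 96.63277435302734), 89.44439697265625)
22.15 [-8.55208978 -0.6898991   4.07903011] [-0.06  0.05  0.05  0.    0.03 -0.07]
  return _methods._mean(a, axis=axis, dtype=dtype,
  ret = ret.dtype.type(ret / rcount)
```

View pics/top12z.png

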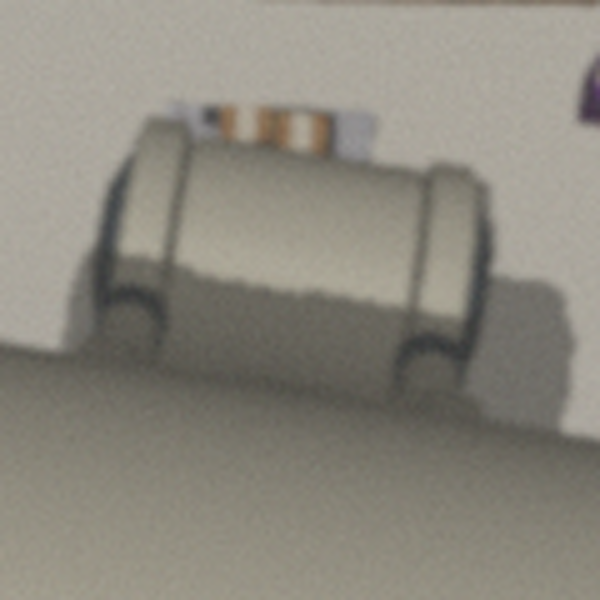

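Call:
move_arm(series=[[0, 0, 0, 0, 0, 0.0005, 1], [0, 0, 0, 0, 0, 0, 1], [0, 0, 0, 0, 0, 0, 1], [0, 0, 0, 0, 0, 0, 1], [0, 0, 0, 0, 0, 0, 1], [0, 0, 0, 0, 0, 0, 1], [0, 0, 0, 0, 0, 0, 1], [0, 0, 0, 0, 0, 0, 1], [0, 0, 0, 0, 0, 0, 1], [0, 0, 0, 0, 0, 0, 1]])

```text
t: 23.15
eef_pos: [508.7, -14.2, 48.0]
ee_rot: [176.1, 89.9, 174.6]
ft_force: [-8.8, -0.4, 5.4]
gripper_width: 0.179
```

```bash
python3 - <<'E'
from pl import *
s=env.get_state();print(s['t'],s['eef_pos'],s['ft_force'],s['gripper_width'])
print(env.job_done())
E
```

```text
23.15 [508.73380315 -14.2311492   47.99431414] [-8.84510486 -0.42672889  5.43837644] 0.17867088981655446
the job is handed in; nothing more can be done
None
```

I placed both loose cartons, pushed the handle in and handed the job in at 23.2 s while still gripping it. No verdict was reported.

- **Cartons:** After I let go, the wrist camera put them at these jig positions, all upright:
  - carton_a: about (39, -17) mm
  - the second lengthwise carton (carton_b): about (41, 16) mm
  - the crosswise carton (carton_c): about (-9, 0) mm
- **Handle:** Before a last 0.5 mm push, the pointer stood midway between the lines to within about 0.5 mm, roughly 34.5 mm of travel. The spring pushed back with about 9 to 10 N.
- **Layer after the push:** The scene camera put the crosswise carton at about x = -6 mm, with the whole layer running from about -22 to 74 mm. The layer's outline was square to the jig.
- **Not fully checked:** In the last views the arm hid most of the layer from the top camera. The lengthwise pair's final positions come only from the scene camera's combined outline, not from separate measurements. I did not measure the bystanders again afterwards, but no unexpected contact forces showed up.

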